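Show the gnocchi paddle to the camera

TASK

We are filming a gnocchi lesson: draw the ridged gnocchi paddle out of the slotted block by its handle and show it to the camera, with the ridged face square to the lens, its middle in the centre of the picture 20 cm in front of the lens, and the handle up as the camera sees it. The camera may be turned and tipped down a little, so tip the paddle to match; finish while holding it there, still, with the fingers on the handle and off the ridges. Leave the other two tools in their slots, and do not bump the camera or shift the things standing about.

Things in the scene. Friction and masses are not known exactly. Their poses are not given: they have to be found in the camera images.
- paddle_handle (a point): Middle of the handle of the light-wood gnocchi paddle (211 mm long, 80 g), which stands handle up in one of the block's three slots, leaning up to 7 degrees. Handle: flat bar 24 mm wide (y), 12 mm thick (x), 93 mm long; this point is 165 mm above the blade's foot, 46 mm below the top. Paddle axes: z from blade to handle, x out of the ridged face, y across the blade
- paddle_face (a point): Middle of the ridged face of the same paddle, same axes: blade 64 mm wide (y), 118 mm long (z), 10 mm thick (x), 11 lengthwise ridges on its +x face, back smooth. The point is 59 mm above the foot, 106 mm below the handle's middle. At the start the ridges look away from the robot
- paddle: The whole gnocchi paddle; origin at the centre of the blade's foot, same axes
- lens (a point): Centre of the front glass of a small black camera (body 106 x 62 mm, barrel 58 mm across) on a table tripod at the far side. It looks along -x of this frame; z is up in its picture, y level. Tipped down 6 to 20 degrees, turned up to 17; lens 200 to 220 mm above the worktop. The paddle is shown 200 mm out along -x, its axes then the same as this frame's
- camera: Tripod of the camera, fixed; origin on the worktop under its column; legs spread 80 mm around
- block: Dark-wood block, fixed, 70 mm deep (x), 262 long (y), 80 high, origin at the centre of its underside. Three equal slots open at the top, in a row along y at -84, 0 and +84 mm, each 18 mm (x) by 74 (y) and 65 deep: slot floor 15 mm above the worktop
- spatula: Smooth wooden spatula with a round handle, 214 mm tall, standing in another slot; origin at its foot, z up
- scraper: Blue plastic dough scraper, 126 mm tall, with a rolled grip, standing in the remaining slot; origin at its foot
- sugar_bowl: White ceramic sugar bowl with lid, about 100 mm across and 102 mm tall, on the turntable on the pasta board at the left; origin under its centre
- cup: Steel cup, 72 mm across, 85 mm tall, on the turntable; origin under its centre
- jar: Lever-top glass jar, 92 mm across, 138 mm tall, on the far right of the worktop; origin under its centre
- stamp: Ravioli stamp with a wooden knob, 60 mm across, 70 mm tall, on the worktop between block and camera; origin under its centre
- mill: Pepper mill, 56 mm across, 153 mm tall, to the right of the block; origin under its centre
- pinch_bowl: Small ceramic bowl, 84 mm across, 34 mm tall, close to the robot; origin under its centre

How it is judged:
By the outcome, as a careful person would: the job done as asked, in the order asked, and still so for the second after the job is handed in, while the arm keeps its last pose, push and grip.
It also fails if it takes over 38 s, if anything falls off the work surface, if the arm or the gripper's body presses on something with over 40 N, if the wrist force passes 120 N, or if a joint passes its speed limit or range.

ROBOT

A 6-joint arm with a two-finger parallel gripper is mounted at the origin on the work surface. World frame = base frame: x ahead of the robot, y to its left, z up, the work surface at z = 0. Lengths are in m, angles in rad, forces in N, time in s.
With the tool pointing down it reaches from about 0.375 to 0.9 m from the base axis. Payload 3.1 kg.
Tool frame: the origin (TCP) lies midway between the tips of the shut fingers; the grasp point (between the pads) lies 19 mm behind it; z points along the fingers, y is the line along which they close (so a half turn about z gives the same grasp; the last joint's range is limited). The gripper opens to 85 mm and grips with 20 to 120 N. Pads are 22 mm wide; open, the fingers measure 114 mm over their backs; the gripper's body (76 mm by 85 mm) begins 54 mm behind the grasp point. The pads swing forward as they close: fully open they stand 13 mm farther back than shut.
Start: joints at [-1.442, 0.527, 1.433, -0, 1.181, -0.178], TCP at [0.189, -0.596, 0.198] pointing down, gripper open.
Joint ranges: [-3.08, 3.08], [-0.75, 2.2], [0.22, 2.44], [-1.43, 4.57], [0, 2.65], [-2.85, 2.85]. Speed limits (rad/s): [2.79, 2.79, 3.14, 3.14, 3.14, 3.14].

INTERFACE

Orientations are given as a unit quaternion [x, y, z, w].
In Python, from station import manip gives the robot as it stands. The module is installed in compiled form; this text tells all that it offers.
- The arm moves only by the tool apply_moves, never from a script. Its arguments are lists of equal length, an entry for each row: "claw": the gripper's target within -1 to 1 (fully open at 1, half-way at 0, shut at -1); "travel": the shift along the tool's x, y, z scaled (see below), a list of three; "turn": the turn, a rotation vector about the tool's x, y, z scaled (see below), a list of three. In form: {"claw": [claw, ...], "travel": [[dx, dy, dz], ...], "turn": [[rx, ry, rz], ...]}. A call has 1 to 5 rows; each row is the pose to reach, as a shift and turn from the pose commanded when the call began, along the tool's axes at that moment, turning the shorter way round; what a row does not reach only later rows make up. The controller multiplies each number of a shift by 800 mm and each number of a turn by 180 degrees. A row lasts 1/12 s, in which the tool goes at most 41.7 mm and 7.16 degrees, less where a joint would pass 70% of its speed; a pose out of reach is approached as far as the arm can. A call with a number of a shift or a turn outside -1 to 1 is refused whole. A call with a gripper value outside its range is refused whole. The fingers move at their own pace and stop on an object; "newtons" is the grip in N (left out, the last holds). Time passes only in rows, so rows that repeat a pose let the fingers close. It gives the time, the measured TCP pose, the force, the opening and the grip force at its end, in the units of the state.
- manip.sense(): the state, without advancing time (a new reading comes with each control period).
- manip.snapshot(name): name is "scene" or "top"; returns a dict with "pixels" (384x512x3 uint8, red, green, blue), "depth" (384x512 float32, m along the optical axis (not along the pixel's ray), 0 where there is no reading), "intrinsics" (3x3 intrinsics, pixels), "R" (3x3) and "t" (3): a world point X has camera coordinates R X + t. Camera axes: x right, y down, z forward; pixel columns grow to the right and rows downward; lengths in m; the calibration is good to about 2 mm. A picture is of the moment at which its call begins.
- manip.sign_off(): hands the job in; it is judged then, once.
The state is a dict: "t": time; "q": joint angles; "qd": joint speeds; "tau": joint torques, N m; "tcp_pos": TCP position; "tool_rot": TCP orientation; "force": force on the tool from outside, world axes, zero at the start; "ft_torque": the same for the moment, N m; "finger_gap": opening from 0.0 (shut) to 1.0 (fully open); "gripper_force": force on a finger pad.
Only numpy, scipy, OpenCV 4.12 (cv2) and the standard library are available. Lean on these libraries where they do the work, as an engineer would, in place of code of your own. Each camera call takes 0.05 s, during which the arm holds its last target. There are 200 camera calls.

## Working session

There is one attempt and no reset: what is moved stays moved. The work goes in short steps, Python scripts to look and compute and a tool call to move; the robot and the scene stay as the last step left them, time stands still between calls to the robot, and variables do not carry over. Pictures are saved under pics/ and viewed, at most 10 in all, crops included, and the job is handed in when it is done.

Besides the shell and the picture viewer there is one more tool, called after "Request:" as name(argument=value, ...) on one line, values as JSON. apply_moves: Moves the arm, as the interface text tells. Shifts and turns lie within -1 to 1; 1 stands for 800 mm of shift or 180 degrees of turn. Its arguments: {"type":"object","properties":{"claw":{"type":"array","items":{"type":"number"}},"travel":{"type":"array","items":{"type":"array","items":{"type":"number"}}},"turn":{"type":"array","items":{"type":"array","items":{"type":"number"}}},"newtons":{"type":"number"}},"required":["claw","travel","turn"]}

```bash
mkdir -p pics; cat > h.py <<'E'
import numpy as np, cv2
from station import manip
from scipy.spatial.transform import Rotation as Ro
def snap(n):
    s=manip.snapshot(n); K=np.array(s["intrinsics"]);R=np.array(s["R"]);t=np.array(s["t"]);d=s["depth"]
    v,u=np.mgrid[:384,:512]
    P=np.stack([(u-K[0,2])/K[0,0]*d,(v-K[1,2])/K[1,1]*d,d],-1)
    return s,(P-t)@R, d>0
def save(s,f,crop=None,z=1):
    im=s["pixels"][...,::-1]
    if crop: im=im[crop[0]:crop[1],crop[2]:crop[3]]
    cv2.imwrite(f,cv2.resize(im,None,fx=z,fy=z,interpolation=cv2.INTER_CUBIC))
E
python3 - <<'E'
from h import *
print(manip.sense())
d={}
for n in("scene","top"):
    s,X,m=snap(n); d[n+"X"]=X;d[n+"p"]=s["pixels"];d[n+"m"]=m; save(s,f"pics/{n}0.png",z=1.5)
    print(n,-np.array(s["R"]).T@s["t"],np.array(s["R"])[2])
np.savez("s0.npz",**d)
E
```

```text
{'t': 0.0, 'q': array([-1.44150158e+00,  5.28488796e-01,  1.43389055e+00, -1.43195739e-05,
        1.18134773e+00, -1.78495961e-01]), 'qd': array([-0.00048585, -0.00038854, -0.0002985 , -0.00083622,  0.00144488,
       -0.00152654]), 'tau': array([ 6.70429527e-04, -4.42348588e+01, -1.78022593e+01, -1.92872380e-04,
        8.45216622e-03,  1.28408324e-06]), 'tcp_pos': array([ 0.18927203, -0.59484759,  0.1969235 ]), 'tool_rot': array([ 9.88180483e-01,  1.53291210e-01,  1.96325560e-05, -1.06704731e-03]), 'force': array([-0.55914598, -0.33087682, -0.56388256]), 'ft_torque': array([ 0.03646102, -0.00046696,  0.03435096]), 'gripper_force': 0.0, 'finger_gap': 1.0006181564722207}
scene [ 1.31343084 -0.56695443  0.85519374] [-0.63942424  0.46433213 -0.61280692]
top [ 0.45906249 -0.01414362  1.9421487 ] [ 0.04985248  0.01130466 -0.99869261]
```

View pics/scene0.png

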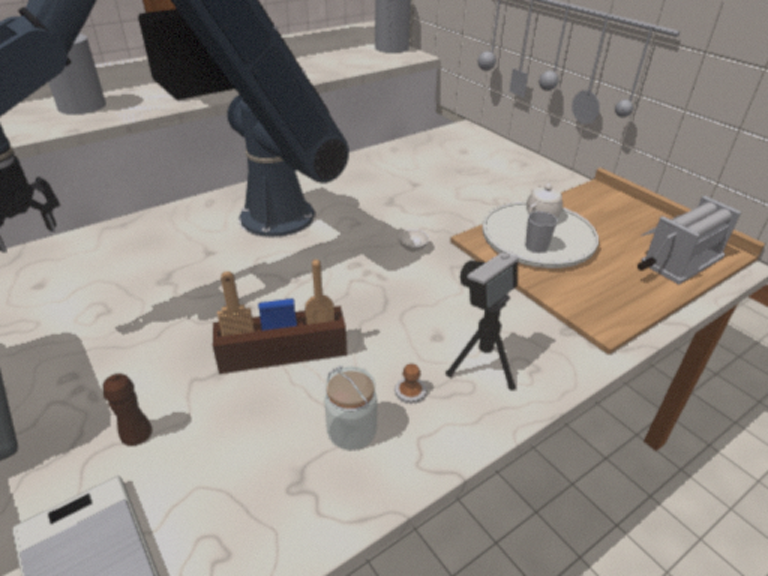

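View pics/top0.png

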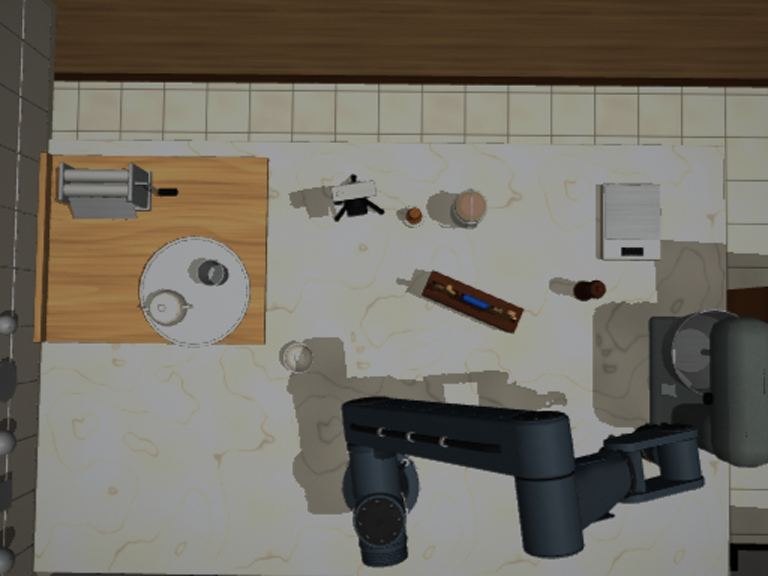

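Scene: block at (280,335), tools at (230,300) left, blue scraper centre, (318,300) right; camera at (490,285). Top: block (472,300), camera (355,195), stamp (413,215), jar (470,208), mill (590,290). Zooming on block and camera.

```bash
python3 - <<'E'
from h import *
d=np.load("s0.npz")
a=d["scenep"][...,::-1]
A=cv2.resize(a[165:255,135:240],None,fx=5,fy=5,interpolation=cv2.INTER_CUBIC)
B=cv2.resize(a[160:250,290:350],None,fx=5,fy=5,interpolation=cv2.INTER_CUBIC)
cv2.imwrite("pics/z1.png",cv2.hconcat([A[:450],B[:450]])[:, :800])
X=d["topX"];m=d["topm"]
def w(u,v): return X[int(v/1.5),int(u/1.5)]
# block top rim
M=m&(abs(X[...,2]-.08)<.008)
M[:170]=0;M[230:]=0;M[:,:275]=0;M[:,355:]=0
pts=X[M][:,:2].astype(np.float32); print(len(pts),cv2.minAreaRect(pts))
for n in("scene","top"):
    X=d[n+"X"];p=d[n+"p"]
    M=(X[...,2]>.09)&(X[...,2]<.26)&(X[...,0]>.4)&(X[...,0]<.68)&(abs(X[...,1]+.27)<.2)&d[n+"m"]
    nn,l,st,c=cv2.connectedComponentsWithStats(M.astype(np.uint8))
    for i in range(1,nn):
        if st[i,4]>6:
            Q=X[l==i]; print(n,st[i],Q.mean(0).round(3),Q.min(0).round(3),Q.max(0).round(3),p[l==i].mean(0).round())
    M=(X[...,2]>.12)&(X[...,0]>.6)&(X[...,0]<.95)&(X[...,1]>-.1)&(X[...,1]<.25)&d[n+"m"]
    nn,l,st,c=cv2.connectedComponentsWithStats(M.astype(np.uint8))
    for i in range(1,nn):
        if st[i,4]>6:
            Q=X[l==i]; print("cam",n,st[i],Q.mean(0).round(3),Q.min(0).round(3),Q.max(0).round(3))
E
```

```text
807 ((0.5051224231719971, -0.2382688671350479), (0.2627118229866028, 0.07048048824071884), 67.54875946044922)
scene [204 173  19  40 381] [ 0.539 -0.165  0.143] [ 0.524 -0.19   0.09 ] [ 0.552 -0.138  0.228] [119.  98.  78.]
scene [145 181  24  40 534] [ 0.478 -0.318  0.146] [ 0.459 -0.346  0.09 ] [ 0.492 -0.287  0.228] [115.  93.  74.]
scene [172 199  26  18 349] [ 0.507 -0.242  0.119] [ 0.487 -0.274  0.09 ] [ 0.523 -0.208  0.143] [ 50.  67. 112.]
cam scene [ 307  168   39   56 1295] [0.777 0.061 0.222] [0.709 0.018 0.12 ] [0.803 0.128 0.266]
top [290 189  14   8  52] [ 0.535 -0.158  0.165] [ 0.522 -0.185  0.091] [ 0.55  -0.136  0.233] [80. 58. 35.]
top [307 196  19  11  86] [ 0.504 -0.236  0.137] [ 0.484 -0.269  0.091] [ 0.522 -0.204  0.146] [ 16.  44. 102.]
top [327 205  17   9  73] [ 0.475 -0.31   0.162] [ 0.458 -0.34   0.09 ] [ 0.489 -0.283  0.227] [77. 57. 34.]
cam top [221 120  30  25 494] [0.753 0.074 0.252] [0.707 0.021 0.196] [0.8   0.127 0.274]
```

View pics/z1.png

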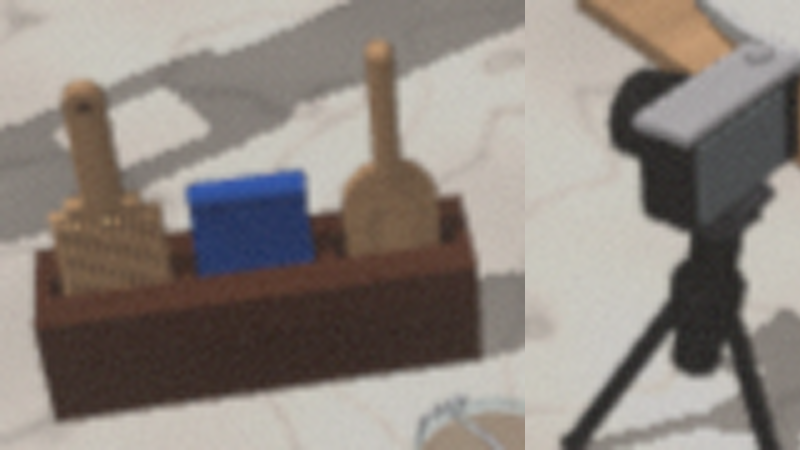

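The ridged tool is the left one in the scene view (slot at −84 mm, around (0.478,−0.318)). Now fitting the paddle pose and the camera planes.

```bash
cat > cam.py <<'E'
from h import *
def ransac(P,th=.0025,it=2000,rng=np.random.default_rng(0)):
    best=None
    for _ in range(it):
        a,b,c=P[rng.choice(len(P),3,False)]; n=np.cross(b-a,c-a); L=np.linalg.norm(n)
        if L<1e-5: continue
        I=abs((P-a)@(n/L))<th
        if best is None or I.sum()>best.sum(): best=I
    Q=P[best];c=Q.mean(0);return np.linalg.svd(Q-c)[2][2],c,best
E
python3 - <<'E'
from cam import *
d=np.load("s0.npz"); np.set_printoptions(precision=3,suppress=True)
by=np.array([.382,.924,0]);bx=np.array([.924,-.382,0]);O=np.array([.5051,-.2383,0])
for n in("scene","top"):
    X=d[n+"X"];m=d[n+"m"]
    Q=(X-O);Q=np.stack([Q@bx,Q@by,X[...,2]],-1)
    M=m&(abs(Q[...,0])<.05)&(abs(Q[...,1]+.084)<.055)&(Q[...,2]>.085)&(Q[...,2]<.24)
    P=Q[M]
    for lo in np.arange(.085,.24,.015):
        S=P[(P[:,2]>=lo)&(P[:,2]<lo+.015)]
        if len(S)>2: print(n,round(lo+.0075,3),len(S),"x",S[:,0].min(),np.median(S[:,0]),S[:,0].max(),"y",S[:,1].min(),S[:,1].mean(),S[:,1].max())
for n in("scene","top"):
    X=d[n+"X"];m=d[n+"m"];p=d[n+"p"].astype(int)
    M=m&(X[...,2]>.165)&(X[...,2]<.29)&(X[...,0]>.66)&(X[...,0]<.9)&(X[...,1]>-.05)&(X[...,1]<.2)
    P=X[M];C=p[M]
    for k in range(4):
        if len(P)<25:break
        nn,c,I=ransac(P); print(n,"plane",nn*np.sign(nn[np.argmax(abs(nn))]),c,I.sum(),P[I].min(0),P[I].max(0),C[I].mean(0)); P=P[~I];C=C[~I]
E
```

```text
scene 0.092 89 x -0.00012368839893180244 0.004950908253091093 0.010776610271912616 y -0.11623841060618648 -0.07965028209683715 -0.030415251566809014
scene 0.108 104 x -0.0026586090183077517 0.005178930922817909 0.009919645528879986 y -0.11590102832545925 -0.07751036283920411 -0.02914777371567649
scene 0.122 109 x -0.001474798417687015 0.004724977249286447 0.009383830948879608 y -0.11663374243735497 -0.07969858247877344 -0.03010575170117922
scene 0.138 82 x -0.0059211361650583225 0.004975803326437441 0.010394851706497893 y -0.11485088033650001 -0.07514794054556727 -0.029218939209719626
scene 0.153 44 x -2.821453104433862e-06 0.006795837210873736 0.011526110635344245 y -0.10442696150280421 -0.08435539887433709 -0.06515366319622798
scene 0.168 36 x -0.0010679833318054872 0.006991496147285111 0.009958139015995644 y -0.0957479143616941 -0.08360319911921416 -0.07266136976716911
scene 0.182 36 x 0.0032218330791263005 0.006838890722745147 0.010293552512037238 y -0.0963793331193676 -0.08467781141028956 -0.07338906690587575
scene 0.198 43 x -0.0022800141008821133 0.0066555646739506116 0.009820
[... 1945 characters left out ...]
 -0.004] [0.781 0.022 0.23 ] 177 [0.759 0.018 0.195] [0.799 0.028 0.263] [61.486 59.119 57.446]
scene plane [-0.404  0.907 -0.115] [0.749 0.052 0.209] 71 [0.718 0.038 0.166] [0.795 0.077 0.261] [64.662 62.718 61.211]
top plane [-0.391 -0.03   0.92 ] [0.755 0.068 0.253] 180 [0.708 0.021 0.232] [0.787 0.126 0.267] [101.2   100.761  97.961]
top plane [-0.401 -0.057  0.914] [0.752 0.077 0.258] 118 [0.71  0.021 0.238] [0.782 0.122 0.272] [115.449 115.169 111.898]
top plane [-0.398 -0.04   0.917] [0.756 0.075 0.249] 83 [0.708 0.025 0.228] [0.788 0.127 0.262] [84.964 84.506 82.024]
top plane [-0.348 -0.059  0.936] [0.745 0.069 0.238] 32 [0.712 0.036 0.224] [0.793 0.105 0.254] [45.062 45.219 44.5  ]
```

```bash
python3 - <<'E'
from cam import *
np.set_printoptions(precision=3,suppress=True)
for n in("scene","top"):
    L=[snap(n) for _ in range(5)]
    X=np.median([l[1] for l in L],0); m=np.all([l[2] for l in L],0); p=np.mean([l[0]["pixels"] for l in L],0)
    np.savez(n+"a.npz",X=X,m=m,p=p,K=L[0][0]["intrinsics"],R=L[0][0]["R"],t=L[0][0]["t"])
    M=m&(X[...,2]>.16)&(X[...,2]<.29)&(X[...,0]>.66)&(X[...,0]<.9)&(X[...,1]>-.05)&(X[...,1]<.2)
    g=p.mean(-1)
    # local normals by finite differences over 2 px
    dx=np.roll(X,-1,1)-np.roll(X,1,1);dy=np.roll(X,-1,0)-np.roll(X,1,0)
    N=np.cross(dy,dx);N/=np.linalg.norm(N,axis=-1,keepdims=True)+1e-9
    for nm,ref in(("back",[.955,.169,.243]),("top",[-.3,-.05,.95]),("side",[.17,-.98,0])):
        F=M&((N@np.array(ref)>.85))
        F=cv2.morphologyEx(F.astype(np.uint8),cv2.MORPH_OPEN,np.ones((3,3)))>0
        if nm=="top": F&=(g>g[M].max()*.75)
        if F.sum()<12: continue
        P=X[F];nn,c,I=ransac(P,.0015)
        nn=nn*np.sign(nn@ref); print(n,nm,F.sum(),I.sum(),nn,c,"yaw/tip",np.degrees([np.arctan2(nn[1],nn[0]),np.arcsin(nn[2])]),P[I].min(0),P[I].max(0))
    x=np.array([.955,.169,.243]);x/=np.linalg.norm(x);y=np.cross([0,0,1],x);y/=np.linalg.norm(y);z=np.cross(x,y);B=np.stack([x,y,z])
    Q=(X[M]-[.789,.072,.235])@B.T*1000
    print("local pct",np.percentile(Q,[0,1,5,50,95,99,100],axis=0).round())
    u=np.floor(Q[:,0]/8)
    for k in np.unique(u):
        S=Q[u==k]; print(k*8,len(S),"y",S[:,1].min().round(),S[:,1].max().round(),"z",S[:,2].min().round(),np.median(S[:,2]).round(),S[:,2].max().round(),"gray",g[M][u==k].mean().round())
E
python3 - <<'E'
import sys;sys.path.insert(0,".")
import cv2,numpy as np
b=np.load("topa.npz")["p"][110:155,215:260,::-1].astype(np.uint8); a=np.load("scenea.npz")["p"][160:220,295:355,::-1].astype(np.uint8)
f=lambda q:cv2.resize(q,(400,400),interpolation=cv2.INTER_NEAREST)
cv2.imwrite("pics/z2.png",cv2.hconcat([f(a),f(b)]))
E
```

```text
scene back 306 288 [0.96  0.183 0.211] [0.789 0.076 0.234] yaw/tip [10.803 12.16 ] [0.777 0.031 0.209] [0.801 0.12  0.263]
scene top 154 152 [-0.198 -0.027  0.98 ] [0.766 0.059 0.26 ] yaw/tip [-172.297   78.446] [0.746 0.022 0.256] [0.786 0.103 0.264]
scene side 152 133 [ 0.174 -0.985  0.008] [0.78  0.022 0.232] yaw/tip [-80.007   0.448] [0.765 0.018 0.203] [0.795 0.024 0.26 ]
local pct [[-79. -50. -73.]
 [-76. -49. -69.]
 [-67. -48. -51.]
 [ -6. -10.   9.]
 [  2.  44.  31.]
 [  2.  55.  34.]
 [  3.  57.  36.]]
-80.0 34 y -21.0 11.0 z -17.0 11.0 24.0 gray 67.0
-72.0 39 y -21.0 22.0 z -19.0 14.0 24.0 gray 54.0
-64.0 26 y -23.0 10.0 z -13.0 15.0 23.0 gray 58.0
-56.0 20 y -18.0 12.0 z 15.0 23.0 26.0 gray 69.0
-48.0 9 y -9.0 18.0 z 22.0 24.0 25.0 gray 110.0
-40.0 35 y -48.0 54.0 z -66.0 29.0 31.0 gray 118.0
-32.0 101 y -50.0 47.0 z -70.0 25.0 32.0 gray 105.0
-24.0 129 y -49.0 57.0 z -71.0 26.0 36.0 gray 107.0
-16.0 139 y -50.0 55.0 z -73.0 21.0 35.0 gray 106.0
-8.0 279 y -50.0 57.0 z -45.0 3.0 31.0 gray 89.0
0.0 306 y -42.0 53.0 z -44.0 1.0 29.0 gray 81.0
local pct [[-78. -46. -42.]
 [-76. -45.  -4.]
 [-71. -37.   9.]
 [-27.   7.  28.]
 [  1.  52.  33.]
 [  3.  58.  36.]
 [  3.  60.  37.]]
-80.0 21 y -16.0 32.0 z 3.0 18.0 28.0 gray 49.0
-72.0 30 y -18.0 32.0 z 1.0 19.0 26.0 gray 15.0
-64.0 28 y -18.0 30.0 z -1.0 18.0 27.0 gray 12.0
-56.0 32 y -21.0 33.0 z 2.0 22.0 26.0 gray 9.0
-48.0 39 y -22.0 56.0 z -3.0 21.0 26.0 gray 18.0
-40.0 46 y -41.0 60.0 z -5.0 25.0 34.0 gray 55.0
-32.0 63 y -46.0 58.0 z 26.0 30.0 37.0 gray 149.0
-24.0 61 y -44.0 59.0 z 25.0 30.0 37.0 gray 146.0
-16.0 68 y -45.0 59.0 z 24.0 30.0 36.0 gray 148.0
-8.0 60 y -46.0 57.0 z 25.0 30.0 34.0 gray 149.0
0.0 30 y -36.0 52.0 z -42.0 24.0 33.0 gray 113.0
```

View pics/z2.png

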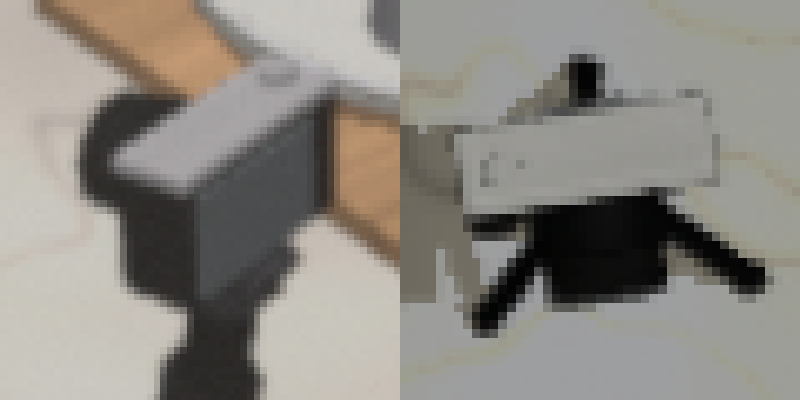

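```bash
cat > ov.py <<'E'
from h import *
np.set_printoptions(precision=4,suppress=True)
D={n:np.load(n+"a.npz") for n in("scene","top")}
def lensR(yaw,tip):
    return Ro.from_euler("ZY",[yaw,-tip],degrees=True).as_matrix()  # columns x,y,z
def proj(n,P):
    d=D[n];c=P@d["R"].T+d["t"];q=c@d["K"].T;return q[:,:2]/q[:,2:]
E
python3 - <<'E'
from ov import *
d=D["top"];X=d["X"];g=d["p"].mean(-1)
M=d["m"]&(X[...,2]>.2)&(X[...,2]<.29)&(X[...,0]>.66)&(X[...,0]<.9)&(X[...,1]>-.05)&(X[...,1]<.2)&(g>95)
px=np.argwhere(M)[:,::-1].astype(np.float32)
# rect of plate by pixel, lifted onto a plane at z=.26 w/ slope
K,R,t=d["K"],d["R"],d["t"]
ray=np.c_[(px-[K[0,2],K[1,2]])/[K[0,0],K[1,1]],np.ones(len(px))]@R; C=-R.T@t
n=lensR(10,12)[:,2];c=np.array([.766,.059,.26])
W=C+ray*(((c-C)@n)/(ray@n))[:,None]
L=(W-c)@lensR(0,12)  # in-plane
r=cv2.minAreaRect(L[:,:2].astype(np.float32)); print(M.sum(),r)
Rl=lensR(10,12); l=(W-c)@Rl; print(l.min(0),l.max(0),l.mean(0))
back=np.array([.789,.076,.234])
cen=c+Rl@np.array([0,l[:,1].mean(),0]); 
# body origin: on back plane, lateral centre, 31 mm under top
o=np.array([ (back-c)@Rl[:,0], l[:,1].mean(), -.031]); O=c+Rl@o; print("O",O)
fr=-.080; lens=O+Rl@[fr,0,0]; print("lens",lens)
ims=[]
for n,(a,b,e,f) in(("scene",(160,220,295,355)),("top",(110,155,215,260))):
    im=D[n]["p"][a:b,e:f,::-1].astype(np.uint8); s=400/(b-a); im=cv2.resize(im,(400,400),interpolation=cv2.INTER_NEAREST)
    def draw(P,col):
        q=(proj(n,O+np.array(P)@Rl.T)-[e,a]+.5)*s; cv2.polylines(im,[q.astype(np.int32)],True,col,1)
    th=np.linspace(0,2*np.pi,40)
    for x in(0,-.039): draw([[x,-.053,-.031],[x,.053,-.031],[x,.053,.031],[x,-.053,.031]],(0,0,255))
    for x in(-.039,fr): draw(np.c_[0*th+x,.029*np.cos(th),.029*np.sin(th)],(0,255,0))
    ims.append(im)
cv2.imwrite("pics/z3.png",cv2.hconcat(ims))
E
```

```text
286 ((-0.01782429963350296, 0.012046482414007187), (0.07364842295646667, 0.10501985996961594), 9.865228652954102)
[-0.0524 -0.0376 -0.    ] [0.0214 0.0675 0.    ] [0.0026 0.0144 0.    ]
O [0.7888 0.0777 0.2338]
lens [0.7117 0.0641 0.2171]
```

View pics/z3.png

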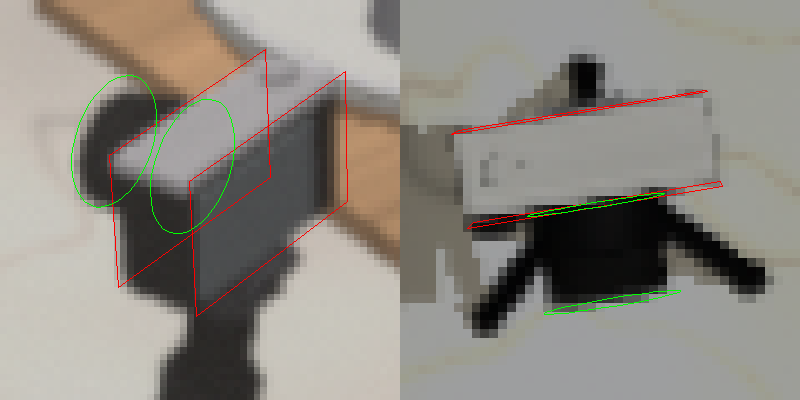

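Overlay: the model roughly fits, but in the scene view it sits ~10 zoomed px off at the right/upper corner and the top view suggests a slightly smaller yaw; refining by a silhouette fit in both views.

```bash
cat > fit.py <<'E'
from ov import *
from scipy.optimize import minimize
S=4; th=np.linspace(0,2*np.pi,40,endpoint=False)
box={"scene":(160,225,290,360),"top":(105,160,205,270)}
obs={}
for n,(a,b,e,f) in box.items():
    X=D[n]["X"];M=D[n]["m"]&(X[...,2]>.17)&(X[...,2]<.29)&(X[...,0]>.66)&(X[...,0]<.88)&(X[...,1]>-.05)&(X[...,1]<.2)
    obs[n]=M[a:b,e:f].astype(float)
def parts(p):
    x,y,z,yaw,tip,fr,dp=p[:7]; R=lensR(yaw,tip); l=np.array([x,y,z])
    B=np.array([[fr+i*dp,j*.053,k*.031] for i in(0,1) for j in(-1,1) for k in(-1,1)])
    C=np.r_[np.c_[0*th,.029*np.cos(th),.029*np.sin(th)],np.c_[0*th+fr,.029*np.cos(th),.029*np.sin(th)]]
    return l+B@R.T,l+C@R.T,R,l
def render(n,p,off):
    a,b,e,f=box[n]; im=np.zeros(((b-a)*S,(f-e)*S),np.uint8)
    for P in parts(p)[:2]:
        q=(proj(n,P)+off-[e,a]+.5)*S
        cv2.fillConvexPoly(im,cv2.convexHull(np.round(q*16).astype(np.int32)),1,shift=4)
    return cv2.resize(im.astype(float),(f-e,b-a),interpolation=cv2.INTER_AREA)
def ign(n,p):   # drop pixels on the tripod
    a,b,e,f=box[n];R=lensR(p[3],p[4]); z=((D[n]["X"][a:b,e:f]-p[:3])@R)[...,2]
    return (obs[n]>0)&(z<-.031)
back=D["scene"]["X"]
def cost(p):
    c=0
    for n,off in(("scene",p[7:9]),("top",p[9:11])):
        W=~ign(n,p); c+=(abs(render(n,p,off)-obs[n])*W).sum()
    R=lensR(p[3],p[4])
    # priors: back plane and top plane measurements
    bk=(np.array([.789,.076,.234])-p[:3])@R[:,0]-(p[5]+p[6]); tp=(np.array([.766,.059,.26])-p[:3])@R[:,2]-.031
    return c+ (bk/.002)**2*2+(tp/.002)**2*2+3*np.sum((np.array(p[7:11])/1.)**2)+((p[4]-12)/1.5)**2*2+((p[3]-10)/1.5)**2*2
best=None
for s in range(4):
    r=np.random.default_rng(s);p0=np.r_[.712,.065,.217,9,12,.04,.04,0,0,0,0]
    sc=np.r_[.004,.004,.004,3,2,.004,.004,.7,.7,.7,.7]
    sim=np.array([p0]+[p0+sc*r.normal(size=11) for _ in range(11)])
    o=minimize(cost,p0,method="Nelder-Mead",options=dict(initial_simplex=sim,maxiter=2500,maxfev=2500))
    print(o.fun,o.x)
    if best is None or o.fun<best.fun:best=o
p=best.x;np.save("lens.npy",p)
print([ (abs(render(n,p,p[7+2*i:9+2*i])-obs[n])*~ign(n,p)).sum() for i,n in enumerate(box)])
ims=[]
for i,n in enumerate(box):
    a,b,e,f=box[n];s=400/(b-a);im=cv2.resize(D[n]["p"][a:b,e:f,::-1].astype(np.uint8),None,fx=s,fy=s,interpolation=cv2.INTER_CUBIC)[:,:400]
    for P,c in zip(parts(p)[:2],((0,0,255),(0,255,0))):
        q=((proj(n,P)+p[7+2*i:9+2*i]-[e,a]+.5)*s).astype(np.int32)
        cv2.polylines(im,[cv2.convexHull(q)],True,c,1)
        if len(q)==8:
            for u in range(8):
                for k in(1,2,4):
                    if not u&k: cv2.line(im,tuple(map(int,q[u])),tuple(map(int,q[u|k])),c,1)
    ims.append(im)
cv2.imwrite("pics/z4.png",cv2.hconcat(ims))
E
time python3 fit.py
```

```text
148.6365766296686 [ 0.7163  0.0645  0.2175 12.2535 12.1023  0.0382  0.0354 -0.3928  0.5874
  0.0374 -0.313 ]
151.12026569512145 [ 0.7165  0.0638  0.2169 11.7029 12.8648  0.0372  0.0369 -0.0053  0.5253
 -0.2367 -0.1734]
142.59123842704565 [ 0.7167  0.0654  0.2161 11.0138 13.2107  0.0382  0.035  -0.4388  0.249
 -0.0852 -0.3446]
143.49934276910022 [ 0.716   0.0644  0.2148 11.3781 13.9321  0.0383  0.0356  0.0351  0.1157
 -0.2062 -0.5315]
[np.float64(69.6875), np.float64(67.125)]
real	0m25.757s
user	0m23.530s
sys	0m2.808s
```

View pics/z4.png

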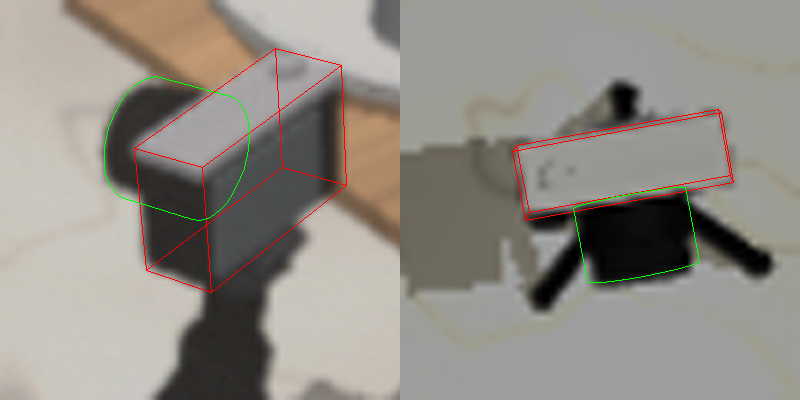

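Fit good: lens ≈ (0.715, 0.064, 0.216), yaw ≈ 10.3°, tip ≈ 12.3° (height and range plausible). Moving.

```bash
cat > go.py <<'E'
import sys
from h import *
np.set_printoptions(precision=4,suppress=True)
def PR(yaw,tip=0): return Ro.from_euler("ZY",[yaw,-tip],degrees=True).as_matrix()
def toolR(P): return np.stack([P[:,1],P[:,0],-P[:,2]],1)
G=toolR(PR(-22.45)); T=np.array([.4735,-.316,.159])
Rl=PR(10.3,12.3); lens=np.array([.715,.064,.216])
def final(gz=.163): return lens+Rl@np.array([-.205,0,gz-.059-.019]),toolR(Rl)
def delta(pos,R,q=True):
    s=manip.sense(); C=Ro.from_quat(s["tool_rot"]).as_matrix()
    t=C.T@(np.array(pos)-s["tcp_pos"]); r=Ro.from_matrix(C.T@R).as_rotvec()
    print("t",round(s["t"],2),"tcp",s["tcp_pos"],"gap",s["finger_gap"],"gf",s["gripper_force"],"F",s["force"],"q",s["q"])
    print("travel",(t/.8).round(4),"turn",(r/np.pi).round(4),"mm",(t*1000).round(1),"deg",np.degrees(r).round(2))
E
python3 -c "
from go import *
delta(T+[0,0,.135],G); print(final())"
```

```text
t 0.6 tcp [ 0.1894 -0.5956  0.1979] gap 1.0011128081604463 gf 0.0 F [-0.3623 -0.554   0.8794] q [-1.4415  0.5275  1.4327  0.      1.1814 -0.1785]
travel [ 0.4444 -0.2255 -0.1201] turn [ 0.     -0.     -0.2773] mm [ 355.5 -180.4  -96.1] deg [  0.    -0.   -49.92]
(array([0.5001, 0.0249, 0.2554]), array([[-0.1788,  0.9613,  0.2096],
       [ 0.9839,  0.1747,  0.0381],
       [ 0.    ,  0.213 , -0.977 ]]))
```

Request:
apply_moves(claw=[1, 1, 1, 1, 1], travel=[[0.444, -0.226, -0.12], [0.444, -0.226, -0.12], [0.444, -0.226, -0.12], [0.444, -0.226, -0.12], [0.444, -0.226, -0.12]], turn=[[0, 0, -0.277], [0, 0, -0.277], [0, 0, -0.277], [0, 0, -0.277], [0, 0, -0.277]], newtons=40)

```text
t: 1.02
tcp_pos: [0.3345, -0.4519, 0.2472]
tool_rot: [0.892, 0.452, 0.0, 0.0]
force: [1.4, -0.2, -1.6]
finger_gap: 0.998
gripper_force: 0.0
```

```bash
python3 -c "
from go import *
delta(T+[0,0,.135],G)"
```

```text
t 1.02 tcp [ 0.3345 -0.4519  0.2472] gap 0.9978826915086872 gf 0.0 F [ 1.3895 -0.17   -1.5539] q [-1.1325  0.3875  1.5327  0.0001  1.2213 -0.4999]
travel [ 0.2398  0.0397 -0.0585] turn [ 0.0001 -0.     -0.0766] mm [191.8  31.7 -46.8] deg [  0.01  -0.   -13.79]
```

Request:
apply_moves(claw=[1, 1, 1, 1, 1], travel=[[0.24, 0.04, -0.059], [0.24, 0.04, -0.059], [0.24, 0.04, -0.059], [0.24, 0.04, -0.059], [0.24, 0.04, -0.059]], turn=[[0, 0, -0.077], [0, 0, -0.077], [0, 0, -0.077], [0, 0, -0.077], [0, 0, -0.077]])

```text
t: 1.43
tcp_pos: [0.4755, -0.3159, 0.295]
tool_rot: [0.832, 0.555, 0.0, 0.001]
force: [-0.5, -0.9, 0.2]
finger_gap: 1.0
gripper_force: 0.0
```

Request:
apply_moves(claw=[1], travel=[[0, 0, 0]], turn=[[0, 0, 0]])

```text
t: 1.52
tcp_pos: [0.4783, -0.3142, 0.2961]
tool_rot: [0.831, 0.557, 0.002, 0.002]
force: [-0.9, -0.8, 0.5]
finger_gap: 1.002
gripper_force: 0.0
```

```bash
python3 -c "
from go import *
delta(T+[0,0,.135],G);delta(T,G)"
```

```text
t 1.52 tcp [ 0.4783 -0.3142  0.2961] gap 1.002252576209689 gf 0.0 F [-0.8638 -0.8337  0.4609] q [-0.7783  0.354   1.4443  0.0033  1.3389 -0.3896]
travel [-0.0044 -0.0046  0.0026] turn [ 0.0017 -0.0004  0.0007] mm [-3.5 -3.7  2.1] deg [ 0.3  -0.08  0.13]
t 1.52 tcp [ 0.4783 -0.3142  0.2961] gap 1.002252576209689 gf 0.0 F [-0.8638 -0.8337  0.4609] q [-0.7783  0.354   1.4443  0.0033  1.3389 -0.3896]
travel [-0.0046 -0.0055  0.1714] turn [ 0.0017 -0.0004  0.0007] mm [ -3.7  -4.4 137.1] deg [ 0.3  -0.08  0.13]
```

Descend in stages; fix lateral first.

Request:
apply_moves(claw=[1, 1, 1, 1, 1], travel=[[-0.0046, -0.0055, 0.02], [-0.0046, -0.0055, 0.06], [-0.0046, -0.0055, 0.09], [-0.0046, -0.0055, 0.11], [-0.0046, -0.0055, 0.11]], turn=[[0, 0, 0], [0, 0, 0], [0, 0, 0], [0, 0, 0], [0, 0, 0]])

```text
t: 1.93
tcp_pos: [0.4655, -0.3181, 0.2021]
tool_rot: [0.833, 0.554, -0.001, -0.004]
force: [-0.3, 0.6, 1.1]
finger_gap: 0.999
gripper_force: 0.0
```

```bash
python3 -c "
from go import *
s,X,m=snap('scene'); save(s,'pics/a1.png',(120,260,110,260),4)
delta(T,G)"
```

```text
t 1.98 tcp [ 0.4667 -0.3192  0.2041] gap 0.9999041367839043 gf 0.0 F [ 0.0397 -0.7804  0.2558] q [-0.7974  0.4419  1.5735 -0.0003  1.1309 -0.4007]
travel [0.0069 0.0065 0.0564] turn [-0.0014 -0.0005 -0.0015] mm [ 5.6  5.2 45.1] deg [-0.25 -0.09 -0.27]
```

View pics/a1.png

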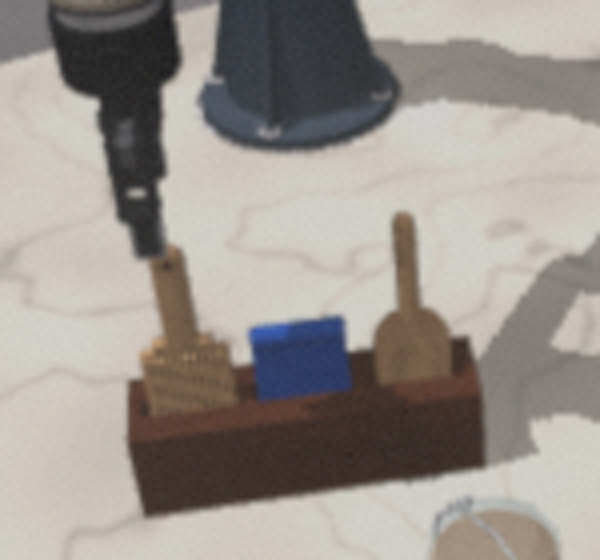

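The view shows the near finger at (150,245) slightly left of the handle top (168,258), consistent with the ~5 mm correction. Shift, then descend.

Request:
apply_moves(claw=[1, 1, 1, 1, 1], travel=[[0.0065, 0.006, 0.01], [0.0065, 0.006, 0.03], [0.0065, 0.006, 0.04], [0.0065, 0.006, 0.05], [0.0065, 0.006, 0.05]], turn=[[0, 0, 0], [0, 0, 0], [0, 0, 0], [0, 0, 0], [0, 0, 0]])

```text
t: 2.4
tcp_pos: [0.4742, -0.3164, 0.1649]
tool_rot: [0.832, 0.554, -0.0, -0.001]
force: [-0.7, 0.7, 0.2]
finger_gap: 1.005
gripper_force: 0.0
```

Request:
apply_moves(claw=[1, 1, 1], travel=[[0, 0, 0], [0, 0, 0], [0, 0, 0]], turn=[[0, 0, 0], [0, 0, 0], [0, 0, 0]])

```text
t: 2.65
tcp_pos: [0.475, -0.3174, 0.1667]
tool_rot: [0.832, 0.554, 0.0, 0.001]
force: [0.9, 0.2, -0.2]
finger_gap: 0.998
gripper_force: 0.0
```

```bash
python3 -c "
from go import *
delta(T,G)"
```

```text
t 2.65 tcp [ 0.475  -0.3174  0.1667] gap 0.9983248208190911 gf 0.0 F [ 0.8906  0.2083 -0.2068] q [-0.7846  0.4932  1.6036 -0.      1.0432 -0.3884]
travel [ 0.0009 -0.0024  0.0096] turn [ 0.0005  0.0002 -0.0014] mm [ 0.7 -1.9  7.7] deg [ 0.09  0.04 -0.25]
```

Request:
apply_moves(claw=[1, 1, -1, -1, -1], travel=[[0.001, -0.0024, 0.0095], [0.001, -0.0024, 0.0095], [0.001, -0.0024, 0.0095], [0.001, -0.0024, 0.0095], [0.001, -0.0024, 0.0095]], turn=[[0, 0, 0], [0, 0, 0], [0, 0, 0], [0, 0, 0], [0, 0, 0]], newtons=40)

```text
t: 3.07
tcp_pos: [0.4732, -0.3155, 0.1583]
tool_rot: [0.832, 0.554, 0.0, 0.0]
force: [0.2, 0.2, -0.9]
finger_gap: 0.601
gripper_force: 0.0
```

Request:
apply_moves(claw=[-1, -1, -1, -1, -1], travel=[[0, 0, 0], [0, 0, 0], [0, 0, 0], [0, 0, 0], [0, 0, 0]], turn=[[0, 0, 0], [0, 0, 0], [0, 0, 0], [0, 0, 0], [0, 0, 0]])

```text
t: 3.48
tcp_pos: [0.4733, -0.3156, 0.1585]
tool_rot: [0.832, 0.554, 0.0, 0.0]
force: [0.5, 0.1, 0.3]
finger_gap: 0.132
gripper_force: 39.4
```

Request:
apply_moves(claw=[-1, -1, -1, -1, -1], travel=[[0, 0, 0], [0, 0, 0], [0, 0, 0], [0, 0, 0], [0, 0, 0]], turn=[[0, 0, 0], [0, 0, 0], [0, 0, 0], [0, 0, 0], [0, 0, 0]])

```text
t: 3.9
tcp_pos: [0.4733, -0.3156, 0.1585]
tool_rot: [0.832, 0.554, 0.0, 0.0]
force: [-0.2, 0.2, 1.5]
finger_gap: 0.132
gripper_force: 39.5
```

```bash
python3 -c "
from go import *
delta(T,G)"
```

```text
t 3.9 tcp [ 0.4733 -0.3156  0.1585] gap 0.13158278913730026 gf 39.482144287576375 F [-0.1743  0.1664  1.4911] q [-0.7845  0.5014  1.6167 -0.      1.023  -0.3884]
travel [-0.0003  0.0005 -0.0006] turn [ 0.0002  0.0001 -0.0014] mm [-0.3  0.4 -0.5] deg [ 0.03  0.01 -0.24]
```

Gripped (11 mm). Lift straight.

Request:
apply_moves(claw=[-1, -1, -1, -1, -1], travel=[[0, 0, -0.01], [0, 0, -0.025], [0, 0, -0.045], [0, 0, -0.065], [0, 0, -0.085]], turn=[[0, 0, 0], [0, 0, 0], [0, 0, 0], [0, 0, 0], [0, 0, 0]])

```text
t: 4.32
tcp_pos: [0.4726, -0.315, 0.2269]
tool_rot: [0.832, 0.554, -0.0, -0.001]
force: [-0.8, 0.9, -0.5]
finger_gap: 0.134
gripper_force: 39.1
```

Request:
apply_moves(claw=[-1, -1, -1, -1, -1], travel=[[0, 0, -0.02], [0, 0, -0.045], [0, 0, -0.06], [0, 0, -0.07], [0, 0, -0.07]], turn=[[0, 0, 0], [0, 0, 0], [0, 0, 0], [0, 0, 0], [0, 0, 0]])

```text
t: 4.73
tcp_pos: [0.4737, -0.316, 0.2843]
tool_rot: [0.832, 0.554, 0.0, 0.002]
force: [0.6, 0.4, -1.0]
finger_gap: 0.134
gripper_force: 39.2
```

```bash
python3 -c "
from go import *
p,R=final(); Ry=toolR(PR(10.3,12.3))
delta(p+[-.0,0,.04],R)"
```

```text
t 4.73 tcp [ 0.4737 -0.316   0.2843] gap 0.13350886111148194 gf 39.195202720984526 F [ 0.5574  0.3991 -0.9638] q [-0.7844  0.3608  1.4672 -0.      1.3102 -0.3884]
travel [ 0.4059 -0.1339 -0.0148] turn [-0.0656  0.0204 -0.1825] mm [ 324.7 -107.1  -11.9] deg [-11.8    3.66 -32.85]
```

Detour on the robot side and higher, to stay clear of the spatula.

```bash
python3 -c "
from go import *
delta([.41,-.16,.33],toolR(PR(-8)))"
```

```text
t 4.73 tcp [ 0.4737 -0.316   0.2843] gap 0.13350886111148194 gf 39.195202720984526 F [ 0.5574  0.3991 -0.9638] q [-0.7844  0.3608  1.4672 -0.      1.3102 -0.3884]
travel [ 0.1491 -0.1485 -0.0578] turn [ 0.0009  0.0005 -0.0816] mm [ 119.3 -118.8  -46.3] deg [  0.17   0.1  -14.69]
```

Request:
apply_moves(claw=[-1, -1, -1, -1, -1], travel=[[0.01, -0.03, -0.02], [0.04, -0.06, -0.035], [0.075, -0.095, -0.05], [0.11, -0.125, -0.058], [0.14, -0.145, -0.058]], turn=[[0, 0, -0.01], [0, 0, -0.03], [0, 0, -0.05], [0, 0, -0.07], [0, 0, -0.082]])

```text
t: 5.15
tcp_pos: [0.4075, -0.165, 0.3289]
tool_rot: [0.754, 0.657, 0.0, -0.001]
force: [0.6, 0.1, -1.3]
finger_gap: 0.134
gripper_force: 39.4
```

```bash
python3 -c "
from go import *
p,R=final(); x=Rl[:,0]
delta(p-.03*x+[0,0,.02],R)"
```

```text
t 5.15 tcp [ 0.4075 -0.165   0.3289] gap 0.134031554364142 gf 39.35568930703084 F [ 0.628   0.0948 -1.2841] q [-0.6403  0.1187  1.6783  0.0004  1.3458 -0.504 ]
travel [0.2395 0.0477 0.0751] turn [-0.068   0.0105 -0.1003] mm [191.6  38.1  60.1] deg [-12.24   1.89 -18.05]
```

Request:
apply_moves(claw=[-1, -1, -1, -1, -1], travel=[[0.04, 0.0, 0.01], [0.085, 0.01, 0.02], [0.13, 0.02, 0.035], [0.175, 0.03, 0.05], [0.21, 0.04, 0.065]], turn=[[-0.01, 0.002, -0.015], [-0.025, 0.004, -0.035], [-0.04, 0.006, -0.055], [-0.055, 0.008, -0.075], [-0.068, 0.0105, -0.1]])

```text
t: 5.57
tcp_pos: [0.4629, -0.0024, 0.2755]
tool_rot: [0.637, 0.764, 0.083, 0.069]
force: [0.5, -0.2, -1.0]
finger_gap: 0.137
gripper_force: 39.4
```

Request:
apply_moves(claw=[-1, -1, -1], travel=[[0, 0, 0], [0, 0, 0], [0, 0, 0]], turn=[[0, 0, 0], [0, 0, 0], [0, 0, 0]])

```text
t: 5.82
tcp_pos: [0.464, -0.0056, 0.2764]
tool_rot: [0.638, 0.762, 0.082, 0.069]
force: [0.1, -0.1, -1.1]
finger_gap: 0.135
gripper_force: 39.5
```

```bash
python3 -c "
from go import *
p,R=final(); delta(p,R)"
```

```text
t 5.82 tcp [ 0.464  -0.0056  0.2764] gap 0.1345338683976211 gf 39.47460359411707 F [ 0.0642 -0.1411 -1.0553] q [-0.3292  0.1103  1.867   0.1232  0.9793 -0.5653]
travel [0.0297 0.0444 0.0365] turn [-0.0002  0.0005 -0.0009] mm [23.8 35.5 29.2] deg [-0.03  0.1  -0.16]
```

Request:
apply_moves(claw=[-1, -1, -1, -1, -1], travel=[[0.01, 0.015, 0.012], [0.02, 0.03, 0.025], [0.026, 0.04, 0.032], [0.0297, 0.0444, 0.0365], [0.0297, 0.0444, 0.0365]], turn=[[0, 0, 0], [0, 0, 0], [0, 0, 0], [0, 0, 0], [0, 0, 0]])

```text
t: 6.23
tcp_pos: [0.5008, 0.0249, 0.2553]
tool_rot: [0.638, 0.762, 0.082, 0.069]
force: [-1.0, -0.4, -0.5]
finger_gap: 0.132
gripper_force: 39.5
```

Request:
apply_moves(claw=[-1, -1, -1, -1, -1], travel=[[0, 0, 0], [0, 0, 0], [0, 0, 0], [0, 0, 0], [0, 0, 0]], turn=[[0, 0, 0], [0, 0, 0], [0, 0, 0], [0, 0, 0], [0, 0, 0]])

```text
t: 6.65
tcp_pos: [0.5002, 0.0249, 0.256]
tool_rot: [0.638, 0.762, 0.082, 0.07]
force: [-0.1, 0.2, 0.2]
finger_gap: 0.141
gripper_force: 39.5
```

```bash
cat > chk.py <<'E'
from go import *
from cam import ransac
p,R=final(); delta(p,R)
L=[snap("scene") for _ in range(5)]; X=np.median([l[1] for l in L],0);m=np.all([l[2] for l in L],0)
save(L[0][0],"pics/b%d.png"%int(sys.argv[1]),(130,250,190,350),5)
Q=(X-lens)@Rl+[.205,0,.059]   # expected paddle frame (origin foot centre)
M=m&(abs(Q[...,0])<.035)&(abs(Q[...,1])<.055)&(Q[...,2]>-.03)&(Q[...,2]<.14)
P=Q[M];n,c,I=ransac(P,.003);F=P[I]
print("n",n*np.sign(n[0]),"c",c,I.sum(),"of",len(P),"min",np.percentile(F,1,axis=0),"max",np.percentile(F,99,axis=0))
B=F[(F[:,2]<.11)]
print("blade rect",cv2.minAreaRect((B[:,1:]*1000).astype(np.float32)))
# per-height edges
for z in np.arange(-.005,.12,.02):
    S=F[abs(F[:,2]-z)<.01]
    if len(S): print(round(z,3),len(S),S[:,1].min(),S[:,1].max(),S[:,0].mean())
H=Q[m&(abs(Q[...,0])<.02)&(abs(Q[...,1])<.03)&(Q[...,2]>.122)&(Q[...,2]<.14)];print("handle",len(H),H.mean(0),H.min(0),H.max(0))
E
python3 chk.py 1
```

```text
t 6.65 tcp [0.5002 0.0249 0.256 ] gap 0.14051989205083423 gf 39.4658898061607 F [-0.1496  0.1975  0.2177] q [-0.2307  0.1931  1.8266  0.1049  0.9256 -0.4621]
travel [ 0.0001 -0.0003  0.0008] turn [ 0.0003  0.0006 -0.001 ] mm [ 0.1 -0.2  0.6] deg [ 0.06  0.11 -0.17]
n [ 0.9996 -0.0272 -0.0037] c [ 0.0051 -0.0051  0.0685] 541 of 592 min [ 0.001  -0.034   0.0044] max [0.0076 0.0273 0.137 ]
blade rect ((-2.10186767578125, 56.09067153930664), (107.40384674072266, 64.67994689941406), 89.5746078491211)
-0.005 7 -0.03464737824569575 0.018617004211037833 0.003329959512445988
0.015 79 -0.034764548653705284 0.02541034154942928 0.00499469180788036
0.035 85 -0.034277190297277674 0.030102004996945493 0.004964868521607909
0.055 86 -0.03406088300950721 0.02786024914671167 0.0049939875290840215
0.075 81 -0.03306369402746299 0.024615277375720005 0.005202604395537595
0.095 86 -0.03374225578015058 0.029254005203818118 0.005173301742830797
0.115 83 -0.03405835348292251 0.029501052921081013 0.004748101937769649
handle 55 [ 0.0056 -0.0067  0.1301] [-0.0006 -0.0241  0.122 ] [0.0091 0.0158 0.1399]
```

View pics/b1.png

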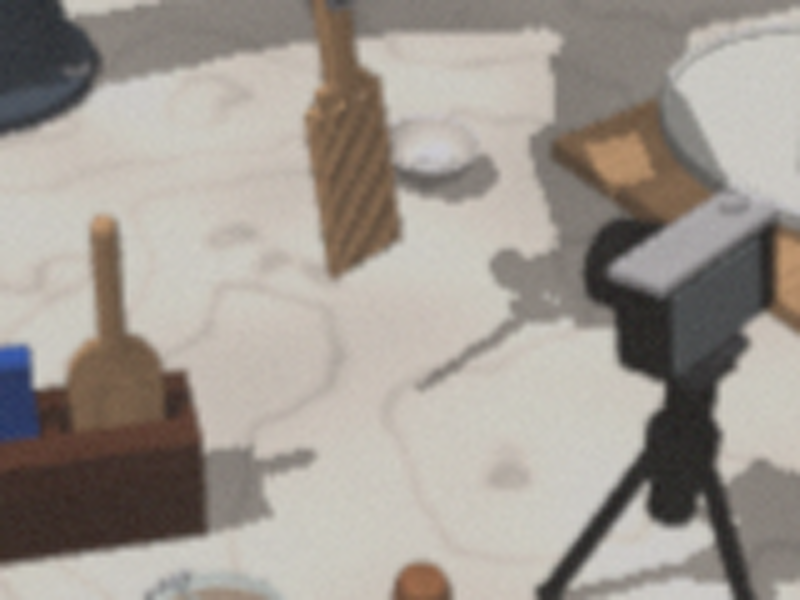

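The picture shows the paddle at (355,160), ridges facing the lens, handle up, spatula and scraper still in their slots. The pose matches to ~2 mm; one small lateral trim, then settle.

Request:
apply_moves(claw=[-1, -1, -1, -1, -1], travel=[[0.002, 0, 0], [0.002, 0, 0], [0.002, 0, 0], [0.002, 0, 0], [0.002, 0, 0]], turn=[[0, 0, 0], [0, 0, 0], [0, 0, 0], [0, 0, 0], [0, 0, 0]])

```text
t: 7.32
tcp_pos: [0.5001, 0.0268, 0.2557]
tool_rot: [0.638, 0.762, 0.082, 0.069]
force: [0.1, -1.0, -1.1]
finger_gap: 0.134
gripper_force: 39.5
```

Request:
apply_moves(claw=[-1, -1, -1, -1, -1], travel=[[0, 0, 0], [0, 0, 0], [0, 0, 0], [0, 0, 0], [0, 0, 0]], turn=[[0, 0, 0], [0, 0, 0], [0, 0, 0], [0, 0, 0], [0, 0, 0]])

```text
t: 7.73
tcp_pos: [0.5, 0.0267, 0.2557]
tool_rot: [0.638, 0.762, 0.082, 0.069]
force: [-0.5, 0.3, -1.4]
finger_gap: 0.134
gripper_force: 39.5
```

```bash
python3 -c "
from go import *
p,R=final();delta(p,R);print(manip.sense()['qd']);print(manip.sign_off())"
```

```text
t 7.73 tcp [0.5    0.0267 0.2557] gap 0.13406377985953785 gf 39.466966868876625 F [-0.512   0.2943 -1.4488] q [-0.2266  0.1936  1.8269  0.1041  0.925  -0.458 ]
travel [-0.0022 -0.0004  0.0004] turn [ 0.0002  0.0005 -0.0009] mm [-1.8 -0.3  0.3] deg [ 0.03  0.09 -0.16]
[-0.0007  0.0006 -0.0007  0.0008 -0.0008 -0.0006]
the job is handed in; nothing more can be done
None
```

The job is handed in at 7.7 s: the paddle is held still by its handle, handle up, ridged face square to the lens at 20 cm and centred, all to within about 2–3 mm and 2° of my estimate of the lens pose, with the other two tools still in their slots and nothing bumped that I could see.

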